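# Crank the sample under the microscope

### The arm

A 7-joint arm with a two-finger parallel gripper is mounted at the origin on the work surface. World frame = base frame: x ahead of the robot, y to its left, z up, the work surface at z = 0. Lengths are in m, angles in rad, forces in N, time in s.
With the tool pointing down it reaches from about 0.425 to 0.925 m from the base axis. Payload 6.8 kg.
Tool frame: the origin (TCP) lies on the centre line of the jaws, within the pads' length; the fingertips stand 14 mm ahead of it and the grasp point (between the pads) lies 5 mm behind it (r.tips_ahead is the distance from the TCP to the fingertips, in m); z points along the fingers, y is the line along which they close (so a half turn about z gives the same grasp; the last joint's range is limited). The gripper opens to 85 mm and grips with 20 to 120 N. Pads are 22 mm wide; open, the fingers measure 114 mm over their backs; the gripper's body (76 mm by 85 mm) begins 54 mm behind the grasp point. The pads swing forward as they close: fully open they stand 13 mm farther back than shut.
Start: joints at [1.057, 0.477, 0.022, 1.555, -0.011, 1.109, -0.083], TCP at [0.266, -0.62, 0.245] pointing down, gripper open.
Joint ranges: [-2.96, 2.96], [-0.34, 2.1], [-1.41, 1.46], [0.24, 2.44], [-1.37, 4.51], [0.17, 1.92], [-2.96, 2.96]. Speed limits (rad/s): [2.39, 2.39, 3.14, 3.14, 3.14, 3.14, 3.14].

### API

Orientations are given as a rotation vector (axis times angle).
In Python, from bench import r, eyes gives the robot as it stands.
- The arm moves only by the tool step_arm, never from a script. Its argument "rows" is a list of rows, each a list of 6 numbers: the shift along the world's x, y, z in units of 60 cm (1.0 is 60 cm), then the turn, a rotation vector about the world's x, y, z in units of pi rad (1.0 is pi rad). In form: [[x, y, z, rx, ry, rz], ...]. A call has 1 to 5 rows; each row is the pose to reach, as a shift and turn from the pose commanded when the call began, turning the shorter way round; what a row does not reach only later rows make up. A row lasts 1/12 s, in which the tool goes at most 41.7 mm and 7.16 degrees, less where a joint would pass 70% of its speed; a pose out of reach is approached as far as the arm can. A call with a number of a shift or a turn outside -1 to 1 is refused whole. A call with a gripper value outside its range is refused whole. "jaw" is the closure, from 0 (fully open) to 1 (shut), set as the call begins (left out, the last holds). The fingers move at their own pace and stop on an object; "squeeze" is the grip in N (left out, the last holds). Time passes only in rows, so rows that repeat a pose let the fingers close. It gives the time, the measured TCP pose, the force, the opening and the grip force at its end, in the units of the state.
- r.get_obs(): the state, without advancing time (a new reading comes with each control period).
- eyes.grab_frame(name): name is "side" or "top"; returns the picture (480x640x3 uint8, red, green, blue); there is no depth.
- eyes.camera_info(name): a dict with "mtx" (3x3 intrinsics, pixels), "extrinsics" (4x4, takes a point from camera to world coordinates). Camera axes: x right, y down, z forward; pixel columns grow to the right and rows downward; lengths in m; the calibration is good to about 2 mm. A picture is of the moment at which its call begins. camera_info takes no time and is no camera call.
- r.hand_in(): hands the job in; it is judged then, once.
The state is a dict: "clock": time; "joints": joint angles; "qvel": joint speeds; "tau": joint torques, N m; "tcp_pos": TCP position; "orientation": TCP orientation; "contact_force": force on the tool from outside, world axes, zero at the start; "moment": the same for the moment, N m; "grip_width": finger opening in m; "gripper_force": force on a finger pad.
Only numpy, scipy, OpenCV 4.12 (cv2) and the standard library are available. Lean on these libraries where they do the work, as an engineer would, in place of code of your own. Each camera call takes 0.05 s, during which the arm holds its last target. There are 200 camera calls.

### The job

Turn the black handwheel on the sloping gearbox, regripping as often as needed, until the round rock sample on the sliding stage is centred straight below the microscope's objective, then let go of the wheel. Move the stage only by its handwheel: do not push the stage, the sample or the microscope, and leave the three loose things beside it standing where they are.

Things in the scene. Friction and masses are not known exactly. Their poses are not given: they have to be found in the camera images.
- traverse: Fixed white traverse unit, base 160 x 260 x 50 mm, origin at the centre of its underside. Its y axis is the stage's travel (from the handwheel end towards the microscope's column), z is up. At its -y end a gearbox has a grey face, 90 x 90 mm, that slopes outward 35 degrees: its normal, the handwheel's axis, is (0, -0.574, 0.819) in this frame.
- wheel_center (a point): Centre of the black round handwheel, 56 mm diameter, 22 mm thick, at (0, -210, 115) mm in the traverse's frame. z: the wheel's axis, outward, 35 degrees from vertical; x, y turn with it. The gap under it to the sloping face is 22 mm (14 mm shaft in the middle): grip the rim across its diameter at mid-thickness, at any angle about the axis, tool along the axis.
- handwheel (a joint): Angle of the handwheel, rad, growing as it turns clockwise seen from outside. Each rad clockwise moves the stage 12 mm along the traverse's +y, away from the wheel; anticlockwise moves it back. Starts between -0.6 and 0.6, stops at -0.9 and 6.6. Light friction (about 0.1 N m); it stays where it is left.
- sample_center (a point): Centre (half-way up) of the rock sample: red-brown disc, 40 mm diameter, 16 mm high, clamped on the aluminium sliding stage (120 x 100 mm); its top is 92 mm above the table. It starts 28 to 67 mm on the wheel's side of the lens; axes as the traverse's.
- lens_center (a point): Centre of the lower end of the microscope's black objective (40 mm diameter), 150 mm above the table, over the stage's line of travel. The fixed microscope hangs on a boom from a column 270 mm farther along the traverse's +y. Head about 90 mm across, eyepieces leaning to the traverse's +x, whole 420 mm high; axes as the traverse's.
- rock_core_mid (a point): Bystander: grey rock core standing upright, 44 mm in diameter, 50 mm high; point at its centre.
- sample_jar_mid (a point): Bystander: jar with a blue cap, 48 mm in diameter, 60 mm high; point at its centre.
- brass_weight_mid (a point): Bystander: brass weight with a knob, 40 mm in diameter, 54 mm high; point at its centre.

How it is judged:
At the end, for the whole second after the job is handed in: The sample's centre is within 5 mm, horizontally, of the point straight below the lens centre, and the handwheel is released and at rest (horizontal distance between sample_center and lens_center below 0.005 m and velocity of joint handwheel between -0.1 and 0.1 rad/s); the robot touches nothing.
It fails at once if the stage or the sample on it is pushed by the robot (over 3 N) (contact force between stage and the fingers above 3 N or contact force between stage and the arm above 3 N).
It fails at once if the microscope is pushed by the robot (over 3 N) (contact force between microscope and the fingers above 3 N or contact force between microscope and the arm above 3 N).
It fails at once if the rock core is shifted by more than 20 mm or knocked over (distance of rock_core_mid from where it was at the start of the episode above 0.02 m).
It fails at once if the sample jar is shifted by more than 20 mm or knocked over (distance of sample_jar_mid from where it was at the start of the episode above 0.02 m).
It fails at once if the brass weight is shifted by more than 20 mm or knocked over (distance of brass_weight_mid from where it was at the start of the episode above 0.02 m).
It also fails if it takes over 54 s, if anything falls off the work surface, if the arm or the gripper's body presses on something with over 40 N, if the wrist force passes 120 N, or if a joint passes its speed limit or range.

## Working session

There is one attempt and no reset: what is moved stays moved. The work goes in short steps, Python scripts to look and compute and a tool call to move; the robot and the scene stay as the last step left them, time stands still between calls to the robot, and variables do not carry over. Pictures are saved under pics/ and viewed, at most 10 in all, crops included, and the job is handed in when it is done.

Besides the shell and the picture viewer there is one more tool, called after ">>>" by a JSON object that holds its "name" and its "arguments", one argument or row to a line. step_arm: Moves the arm, as the interface text tells. Shifts and turns lie within -1 to 1; 1 stands for 60 cm of shift or pi rad of turn. Its arguments: {"type":"object","properties":{"rows":{"type":"array"},"jaw":{"type":"number"},"squeeze":{"type":"number"}},"required":["rows"]}

```bash
mkdir -p pics; python3 - <<'E'
from bench import r, eyes
import cv2
for n in("side","top"):
    cv2.imwrite(f"pics/{n}0.png",eyes.grab_frame(n)[:,:,::-1]); c=eyes.camera_info(n); print(n,c["mtx"],c["extrinsics"])
print(r.get_obs())
E
```

```text
side [[502.50180931   0.         324.01630495]
 [  0.         502.50180931 240.84789699]
 [  0.           0.           1.        ]] [[ 0.69295575 -0.56732435  0.44492181  0.200064  ]
 [-0.72093762 -0.53853999  0.43614634 -0.31166914]
 [-0.00782825 -0.62299098 -0.78218984  0.7216228 ]
 [ 0.          0.          0.          1.        ]]
top [[497.23959708   0.         323.35036687]
 [  0.         497.23959708 238.46943047]
 [  0.           0.           1.        ]] [[ 0.02555305 -0.98476477  0.17200406  0.43541575]
 [-0.99967251 -0.02541039  0.00303147  0.01732115]
 [ 0.0013854  -0.17202519 -0.98509158  0.90597796]
 [ 0.          0.          0.          1.        ]]
{'clock': 0.1, 'joints': array([ 1.05689358,  0.477718  ,  0.02230548,  1.55633698, -0.01146869,
        1.10930205, -0.08308755]), 'qvel': array([-2.01169242e-03, -2.89477771e-03,  3.73581498e-04, -1.40295694e-03,
        2.35615624e-04, -1.19108956e-03,  2.92366181e-05]), 'tau': array([ 4.79034061e-03, -5.97766435e+01,  1.61403783e+00, -2.81958300e+01,
        1.29343182e-02,  4.97970352e-03, -6.86903581e-05]), 'tcp_pos': array([ 0.26626612, -0.61971425,  0.24442842]), 'orientation': array([-3.07558132e+00, -6.32874394e-01,  7.15680984e-04]), 'contact_force': array([-0.26056701,  0.51964829,  0.01909716]), 'moment': array([ 0.02686837, -0.03878431,  0.00307077]), 'gripper_force': 0.0, 'grip_width': 0.08561961786731082}
```

View pics/side0.png

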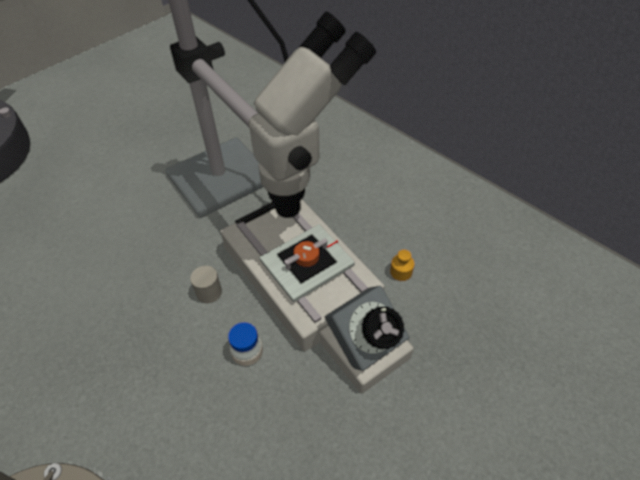

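View pics/top0.png

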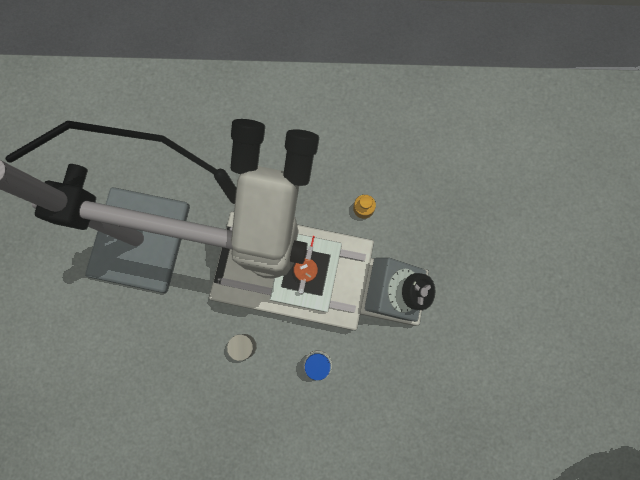

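The side view shows the wheel hub at about (384,327), the sample at (307,253) and the lens's lower end at about (288,211). In the top view the wheel is at (420,292), the sample at (305,270), and the -y corners of the base top at (372,240) and (358,328). I'll zoom in for finer points.

```bash
python3 - <<'E'
import cv2
a=cv2.imread("pics/side0.png")[170:400,210:430]; b=cv2.imread("pics/top0.png")[190:350,200:450]
a=cv2.convertScaleAbs(a,alpha=1.3,beta=15)
cv2.imwrite("pics/sidez.png",cv2.resize(a,None,fx=2.6,fy=2.6,interpolation=cv2.INTER_CUBIC)); cv2.imwrite("pics/topz.png",cv2.resize(b,None,fx=3.2,fy=3.2,interpolation=cv2.INTER_CUBIC))
E
```

```text
(no output)
```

View pics/sidez.png

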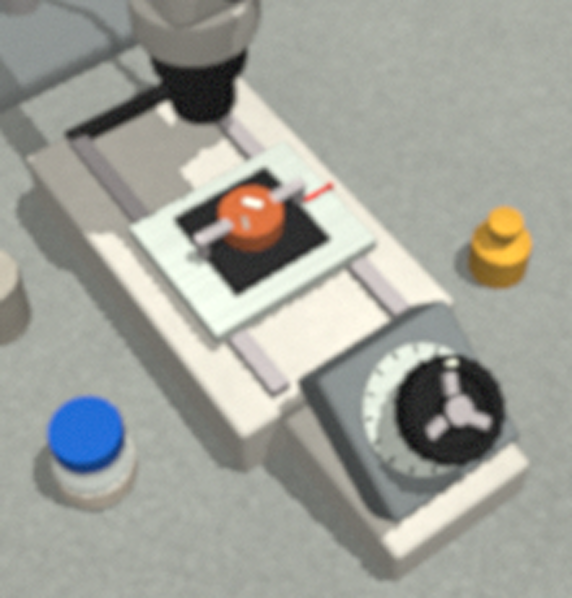

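View pics/topz.png

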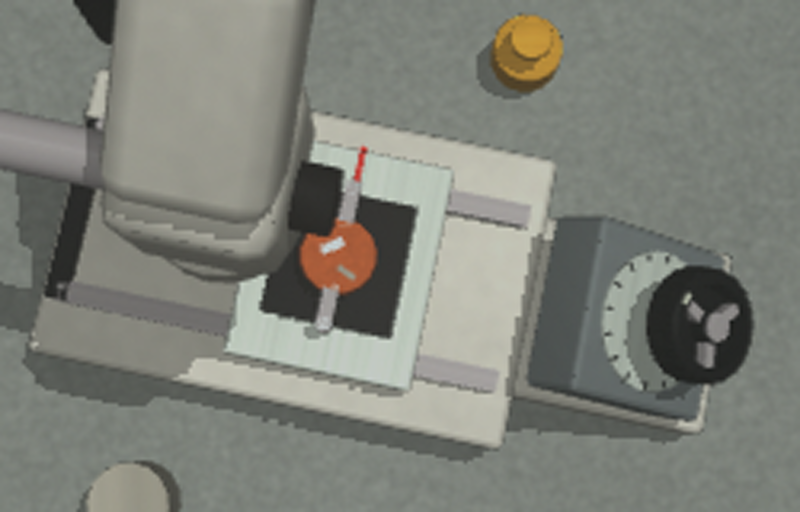

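The zoomed pictures give the base corners, the wheel outline, the sample top and the lens rim. I'll fit the traverse pose, the sample and the lens together.

```bash
cat > h.py <<'E'
import numpy as np, cv2
from bench import r, eyes
from scipy.spatial.transform import Rotation as R
from scipy.optimize import least_squares
def proj(n,P):
    c=eyes.camera_info(n); E=np.linalg.inv(c["extrinsics"]); p=c["mtx"]@(E[:3,:3]@P+E[:3,3]); return p[:2]/p[2]
def T(p,q): return R.from_euler('z',p[2]).as_matrix()@np.array(q)+[p[0],p[1],0]
E
python3 - <<'E'
from h import *
S=lambda u,v:(210+u/2.6,170+v/2.6)
U=lambda u,v:(200+u/3.2,190+v/3.2)
obs=[("side",S(450,410),(0,-.21,.115)),("top",U(699,324),(0,-.21,.115)),
("side",S(243,435),(-.08,-.13,.05)),("side",S(30,158),(-.08,.13,.05)),("side",S(452,300),(.08,-.13,.05)),
("top",U(553,160),(.08,-.13,.05)),("top",U(500,445),(-.08,-.13,.05)),("top",U(32,348),(-.08,.13,.05)),
("side",S(251,212),"s"),("top",U(338,257),"s"),("side",S(204,98),"l")]
def f(p):
    o=[]
    for n,uv,q in obs:
        if q=="s": q=(0,p[3],.092)
        if q=="l": q=(0,p[4],.150)
        o.append(proj(n,T(p,q))-uv)
    return np.concatenate(o)
s=least_squares(f,[.45,.1,-.2,0,.05],loss="soft_l1"); p=s.x; print(p.round(4)); print(f(p).reshape(-1,2).round(1))
print("wheel",T(p,(0,-.21,.115)),"axis",R.from_euler('z',p[2]).apply([0,-.574,.819]),"travel",p[4]-p[3],"rad",(p[4]-p[3])/.012)
print("lens",T(p,(0,p[4],.15)))
np.save("p.npy",p)
E
```

```text
[ 0.5301  0.0719 -0.1813 -0.0262  0.0201]
[[-0.4 -0.7]
 [ 0.9  0.2]
 [-0.7  0.5]
 [-2.6 -1.8]
 [ 1.8 -0.7]
 [ 2.2 -0.5]
 [ 1.   1.6]
 [-1.8  0.2]
 [-0.  -1.2]
 [ 0.9 -1. ]
 [-0.4  0.3]]
wheel [ 0.49223251 -0.1346518   0.115     ] axis [-0.10348245 -0.56459488  0.819     ] travel 0.04633814463743077 rad 3.861512053119231
lens [0.53372227 0.09171417 0.15      ]
```

```bash
cat >> h.py <<'E'
p=np.load("p.npy"); W=T(p,(0,-.21,.115)); A=R.from_euler('z',p[2]).apply([0,-np.sin(np.radians(35)),np.cos(np.radians(35))])
def go(h,spin=None):
    """row to reach wheel centre + h along axis; spin: extra turn about tool z (rad) after the least swing"""
    o=r.get_obs(); Rc=R.from_rotvec(o["orientation"]); z=Rc.apply([0,0,1])
    c=np.cross(z,-A); sw=R.from_rotvec(c/max(np.linalg.norm(c),1e-9)*np.arctan2(np.linalg.norm(c),z@-A))
    t=(R.from_rotvec(-A*(spin or 0))*sw)
    print("row",((W+h*A-o["tcp_pos"])/.6).round(4),(t.as_rotvec()/np.pi).round(4),"j",o["joints"].round(2),"t",o["clock"])
E
python3 - <<'E'
from h import *
print(A,[x for x in dir(r) if x[0]!='_']); go(.12); print(A*-.125*5/np.pi)
E
```

```text
[-0.10340609 -0.56417826  0.81915204] ['Unreachable', 'get_obs', 'hand_in', 'tips_ahead']
row [ 0.3559  0.6956 -0.0519] [ 0.1908 -0.0353 -0.0002] j [ 1.06  0.48  0.02  1.56 -0.01  1.11 -0.08] t 0.1
[ 0.02057199  0.1122397  -0.16296512]
```

>>> {"name": "step_arm", "arguments": {
  "rows": [
    [0.356,0.696,-0.052,0.19,-0.035,0],
    [0.356,0.696,-0.052,0.19,-0.035,0],
    [0.356,0.696,-0.052,0.19,-0.035,0],
    [0.356,0.696,-0.052,0.19,-0.035,0],
    [0.356,0.696,-0.052,0.19,-0.035,0]
  ],
  "jaw": 0,
  "squeeze": 60
}}

```text
clock: 0.52
tcp_pos: [0.3615, -0.4344, 0.2316]
orientation: [-2.506, -0.514, -0.304]
contact_force: [0.2, -0.6, -0.8]
grip_width: 0.0852
gripper_force: 0.0
```

```bash
python3 -c "
from h import *
go(.12)"
```

```text
row [ 0.1972  0.3868 -0.0305] [-0.0004  0.0004  0.0002] j [ 1.07  0.58 -0.13  1.56 -0.36  1.46 -0.09] t 0.5167
```

>>> {"name": "step_arm", "arguments": {
  "rows": [
    [0.195,0.382,-0.031,-0.02,-0.111,0.162],
    [0.195,0.382,-0.031,-0.02,-0.111,0.162],
    [0.195,0.382,-0.031,-0.02,-0.111,0.162],
    [0.195,0.382,-0.031,-0.02,-0.111,0.162],
    [0.195,0.382,-0.031,-0.02,-0.111,0.162]
  ]
}}

```text
clock: 0.93
tcp_pos: [0.4559, -0.2482, 0.2161]
orientation: [-2.284, -1.295, -0.53]
contact_force: [0.3, 0.6, -0.4]
grip_width: 0.0851
gripper_force: 0.0
```

```bash
python3 -c "
from h import *
go(.12)"
```

```text
row [ 0.0398  0.0764 -0.0046] [0.0007 0.     0.0001] j [ 0.97  0.47 -0.37  1.8  -0.41  1.2   0.28] t 0.9333
```

>>> {"name": "step_arm", "arguments": {
  "rows": [
    [0.036,0.071,-0.004,-0.02,-0.111,0.162],
    [0.036,0.071,-0.004,-0.02,-0.111,0.162],
    [0.036,0.071,-0.004,-0.02,-0.111,0.162],
    [0.036,0.071,-0.004,-0.02,-0.111,0.162],
    [0.036,0.071,-0.004,-0.02,-0.111,0.162]
  ]
}}

```text
clock: 1.35
tcp_pos: [0.477, -0.207, 0.2138]
orientation: [-1.845, -2.004, -0.725]
contact_force: [-0.7, -0.3, -0.7]
grip_width: 0.0852
gripper_force: 0.0
```

>>> {"name": "step_arm", "arguments": {
  "rows": [
    [0,0,0,-0.02,-0.111,0.162],
    [0,0,0,-0.02,-0.111,0.162],
    [0,0,0,-0.02,-0.111,0.162],
    [0,0,0,-0.02,-0.111,0.162],
    [0,0,0,-0.02,-0.111,0.162]
  ]
}}

```text
clock: 1.77
tcp_pos: [0.4769, -0.2075, 0.2137]
orientation: [-1.204, -2.593, -0.872]
contact_force: [0.2, 1.0, -0.1]
grip_width: 0.0855
gripper_force: 0.0
```

```bash
python3 -c "
from h import *
go(.12)"
```

```text
row [ 0.0049  0.0086 -0.0007] [-0.0001 -0.0004 -0.0003] j [ 1.12  0.52 -0.68  1.81 -0.29  1.12  1.34] t 1.7667
```

>>> {"name": "step_arm", "arguments": {
  "rows": [
    [0.004,0.008,0,-0.02,-0.111,0.162],
    [0.004,0.008,0,-0.02,-0.111,0.162],
    [0.004,0.008,0,-0.02,-0.111,0.162],
    [0.004,0.008,0,-0.02,-0.111,0.162],
    [0.004,0.008,0,-0.02,-0.111,0.162]
  ]
}}

```text
clock: 2.18
tcp_pos: [0.4793, -0.2027, 0.2137]
orientation: [0.368, 2.944, 0.934]
contact_force: [-0.5, 0.3, -0.3]
grip_width: 0.0852
gripper_force: 0.0
```

```bash
python3 -c "
from h import *
go(.04)"
```

```text
row [ 0.0147  0.0758 -0.1099] [-0.0001 -0.0008 -0.0006] j [ 1.21  0.57 -0.83  1.81 -0.2   1.1   1.86] t 2.1833
```

>>> {"name": "step_arm", "arguments": {
  "rows": [
    [0.004,0.019,-0.027,0,-0.001,-0.001],
    [0.008,0.038,-0.055,0,-0.001,-0.001],
    [0.011,0.057,-0.082,0,-0.001,-0.001],
    [0.015,0.076,-0.11,0,-0.001,-0.001],
    [0.015,0.076,-0.11,0,-0.001,-0.001]
  ]
}}

```text
clock: 2.6
tcp_pos: [0.4866, -0.1541, 0.1456]
orientation: [0.377, 2.944, 0.94]
contact_force: [-1.1, 0.3, -0.3]
grip_width: 0.0856
gripper_force: 0.0
```

```bash
python3 - <<'E'
from h import *
im=np.hstack([cv2.resize(eyes.grab_frame(n)[y:y+170,x:x+130],None,fx=3,fy=3,interpolation=cv2.INTER_CUBIC) for n,x,y in(("side",320,240),("top",350,210))])
cv2.imwrite("pics/pre.png",im[:,:,::-1]); go(-.008)
print(proj("side",W),proj("top",W))
E
```

```text
row [ 0.008   0.0446 -0.0658] [-0.0003  0.0001  0.0001] j [ 1.14  0.64 -0.82  1.9  -0.18  0.92  1.83] t 2.7
[382.68536005 326.97178974] [419.38012498 291.42776037]
```

View pics/pre.png

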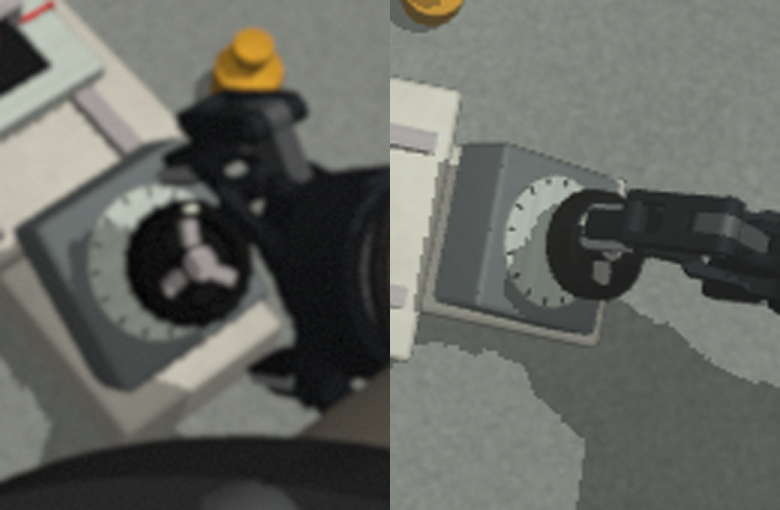

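The fingers straddle the wheel along the slope: in the left half the finger tips show at about (200,130) and (270,375), with the hub at (200,265). I'll go down and close.

>>> {"name": "step_arm", "arguments": {
  "rows": [
    [0.003,0.015,-0.022,0,0,0],
    [0.005,0.03,-0.044,0,0,0],
    [0.008,0.045,-0.066,0,0,0],
    [0.008,0.045,-0.066,0,0,0],
    [0.008,0.045,-0.066,0,0,0]
  ]
}}

```text
clock: 3.12
tcp_pos: [0.4937, -0.1308, 0.1091]
orientation: [0.379, 2.94, 0.933]
contact_force: [0.2, -1.0, 0.0]
grip_width: 0.0852
gripper_force: 0.0
```

>>> {"name": "step_arm", "arguments": {
  "rows": [
    [0,0,0,0,0,0],
    [0,0,0,0,0,0],
    [0,0,0,0,0,0],
    [0,0,0,0,0,0],
    [0,0,0,0,0,0]
  ],
  "jaw": 1
}}

```text
clock: 3.53
tcp_pos: [0.4943, -0.1307, 0.1102]
orientation: [0.38, 2.938, 0.933]
contact_force: [-2.7, -1.5, 10.9]
grip_width: 0.0546
gripper_force: 61.6
```

```bash
python3 -c "
from h import *
go(-.008)
print(r.get_obs())"
```

```text
row [-0.0021  0.001  -0.003 ] [-0.      0.0009  0.0006] j [ 1.09  0.68 -0.81  1.95 -0.17  0.82  1.82] t 3.5333
{'clock': 3.5333, 'joints': array([ 1.08752484,  0.68350199, -0.80767084,  1.94573722, -0.17216274,
        0.81666273,  1.81540592]), 'qvel': array([-0.00109395,  0.00195034, -0.00027478,  0.0008249 ,  0.00079893,
       -0.00142269, -0.00188542]), 'tau': array([ -1.44345   , -47.99360633, -11.80648774, -15.69103003,
        -0.71474427,  -0.39553458,   0.08617175]), 'tcp_pos': array([ 0.49430117, -0.13073069,  0.11024467]), 'orientation': array([0.38004365, 2.93831657, 0.93349012]), 'contact_force': array([-2.6887045 , -1.472415  , 10.91027741]), 'moment': array([0.55371587, 0.32585998, 0.22870108]), 'gripper_force': 61.5604966878891, 'grip_width': 0.05462312884849882}
```

>>> {"name": "step_arm", "arguments": {
  "rows": [
    [0,0,0,0.003,0.018,-0.026],
    [0,0,0,0.007,0.036,-0.052],
    [0,0,0,0.01,0.054,-0.078],
    [0,0,0,0.013,0.072,-0.104],
    [0,0,0,0.0165,0.09,-0.1304]
  ]
}}

```text
clock: 3.95
tcp_pos: [0.4942, -0.1309, 0.1101]
orientation: [-1.074, -2.684, -0.893]
contact_force: [-2.9, -2.6, 8.4]
grip_width: 0.0548
gripper_force: 61.6
```

```bash
cat >> h.py <<'E'
def where(name,save=True):
    """stage position from the sample's red top, both cameras"""
    for n in("side","top"):
        im=eyes.grab_frame(n); h=cv2.cvtColor(im,cv2.COLOR_RGB2HSV)
        m=cv2.inRange(h,(3,170,90),(12,255,255)); m[:200]=0; m[:,:240]=0; m[290:]=0; m[:,345:]=0
        k=cv2.connectedComponentsWithStats(m)[2:]; 
        i=1+np.argmax(k[0][1:,4]); print(n,"red",k[0][i],k[1][i].round(1))
        if save: cv2.imwrite(f"pics/{name}_{n}.png",im[:,:,::-1])
    for s in (p[3],p[4]): print("expect sample side/top at",proj("side",T(p,(0,s,.088))),proj("top",T(p,(0,s,.092))))
E
python3 -c "
from h import *
go(-.008); where('t1')"
```

```text
row [-0.0018  0.0013 -0.0028] [0.0003 0.0007 0.0005] j [ 0.99  0.64 -0.67  1.95 -0.3   0.83  1.42] t 3.95
side red [292 238  25  26 363] [304.5 251.4]Traceback (most recent call last):
  File "<string>", line 3, in <module>
    go(-.008); where('t1')
               ~~~~~^^^^^^
  File "h.py", line 21, in where
    i=1+np.argmax(k[0][1:,4]); print(n,"red",k[0][i],k[1][i].round(1))
        ~~~~~~~~~^^^^^^^^^^^^
    return _wrapfunc(a, 'argmax', axis=axis, out=out, **kwds)
    return bound(*args, **kwds)
ValueError: attempt to get argmax of an empty sequence
```

```bash
python3 - <<'E'
s=open('h.py').read().split("def where")[0]+'''def red(im):
    h=cv2.cvtColor(im,cv2.COLOR_RGB2HSV); m=cv2.inRange(h,(3,170,90),(12,255,255)); m[:200]=0; m[:,:240]=0; m[290:]=0; m[:,345:]=0
    st,c=cv2.connectedComponentsWithStats(m)[2:]; i=1+np.argmax(st[1:,4]); return st[i],c[i]
def where(name):
    im=eyes.grab_frame("side"); cv2.imwrite(f"pics/{name}_side.png",im[:,:,::-1])
    s0,c0=red(cv2.imread("pics/side0.png")[:,:,::-1]); st,c=red(im)
    f=lambda d: proj("side",T(p,(0,p[3]+d[0],.086)))-proj("side",T(p,(0,p[3],.086)))-(c-c0)
    print("red",s0,c0.round(2),st,c.round(2),"moved mm",1e3*least_squares(f,[.01]).x,"of",1e3*(p[4]-p[3]))
'''
open('h.py','w').write(s)
E
python3 -c "
from h import *
where('t1')"
```

```text
red [294 241  25  23 307] [306.65 252.04] [292 238  25  26 361] [304.47 251.28] moved mm [3.73044248] of 46.33814463743077
```

>>> {"name": "step_arm", "arguments": {
  "rows": [
    [0,0,0,0.003,0.018,-0.026],
    [0,0,0,0.007,0.036,-0.052],
    [0,0,0,0.01,0.054,-0.078],
    [0,0,0,0.013,0.072,-0.104],
    [0,0,0,0.0165,0.09,-0.1304]
  ]
}}

```text
clock: 4.52
tcp_pos: [0.494, -0.131, 0.11]
orientation: [-1.635, -2.239, -0.787]
contact_force: [-4.4, -1.5, 7.6]
grip_width: 0.0544
gripper_force: 62.0
```

>>> {"name": "step_arm", "arguments": {
  "rows": [
    [0,0,0,0.003,0.018,-0.026],
    [0,0,0,0.007,0.036,-0.052],
    [0,0,0,0.01,0.054,-0.078],
    [0,0,0,0.013,0.072,-0.104],
    [0,0,0,0.0165,0.09,-0.1304]
  ]
}}

```text
clock: 4.93
tcp_pos: [0.4937, -0.131, 0.11]
orientation: [-2.064, -1.704, -0.645]
contact_force: [-4.4, -2.3, 7.0]
grip_width: 0.0544
gripper_force: 62.1
```

```bash
python3 -c "
from h import *
go(-.008);where('t2')"
```

```text
row [-0.001   0.0014 -0.0025] [0.0003 0.0001 0.0001] j [ 0.8   0.57 -0.41  1.96 -0.49  0.87  0.6 ] t 4.9333Traceback (most recent call last):
  File "<string>", line 3, in <module>
    go(-.008);where('t2')
              ~~~~~^^^^^^
  File "h.py", line 20, in where
    s0,c0=red(cv2.imread("pics/side0.png")[:,:,::-1]); st,c=red(im)
                                                            ~~~^^^^
  File "h.py", line 17, in red
    st,c=cv2.connectedComponentsWithStats(m)[2:]; i=1+np.argmax(st[1:,4]); return st[i],c[i]
                                                      ~~~~~~~~~^^^^^^^^^^
    return _wrapfunc(a, 'argmax', axis=axis, out=out, **kwds)
    return bound(*args, **kwds)
ValueError: attempt to get argmax of an empty sequence
```

The arm probably hides the sample from the side camera for now. I'll keep turning, since forces are low.

>>> {"name": "step_arm", "arguments": {
  "rows": [
    [0,0,0,0.003,0.018,-0.026],
    [0,0,0,0.007,0.036,-0.052],
    [0,0,0,0.01,0.054,-0.078],
    [0,0,0,0.013,0.072,-0.104],
    [0,0,0,0.0165,0.09,-0.1304]
  ]
}}

```text
clock: 5.4
tcp_pos: [0.4935, -0.1309, 0.11]
orientation: [-2.356, -1.109, -0.477]
contact_force: [-5.2, -2.7, 8.2]
grip_width: 0.0547
gripper_force: 62.2
```

>>> {"name": "step_arm", "arguments": {
  "rows": [
    [0,0,0,0.003,0.018,-0.026],
    [0,0,0,0.007,0.036,-0.052],
    [0,0,0,0.01,0.054,-0.078],
    [0,0,0,0.013,0.072,-0.104],
    [0,0,0,0.0165,0.09,-0.1304]
  ]
}}

```text
clock: 5.82
tcp_pos: [0.4933, -0.1308, 0.1101]
orientation: [-2.51, -0.483, -0.291]
contact_force: [-5.0, -1.4, 10.1]
grip_width: 0.0544
gripper_force: 62.2
```

>>> {"name": "step_arm", "arguments": {
  "rows": [
    [0,0,0,0.003,0.018,-0.026],
    [0,0,0,0.007,0.036,-0.052],
    [0,0,0,0.01,0.054,-0.078],
    [0,0,0,0.013,0.072,-0.104],
    [0,0,0,0.0165,0.09,-0.1304]
  ]
}}

```text
clock: 6.23
tcp_pos: [0.4932, -0.1306, 0.1102]
orientation: [-2.527, 0.152, -0.095]
contact_force: [-6.0, -1.1, 11.2]
grip_width: 0.0545
gripper_force: 62.2
```

```bash
python3 -c "
from h import *
go(-.008)
a,b=[eyes.grab_frame(n)[:,:,::-1] for n in('side','top')]
cv2.imwrite('pics/t3.png',np.hstack([cv2.resize(a[150:400,200:460],None,fx=1.5,fy=1.5),cv2.resize(b[150:400,200:460],None,fx=1.5,fy=1.5)]))"
```

```text
row [-0.0003  0.0007 -0.003 ] [-0.0008 -0.0002 -0.0002] j [ 0.53  0.54 -0.06  1.98 -0.7   0.95 -0.71] t 6.2333
```

View pics/t3.png

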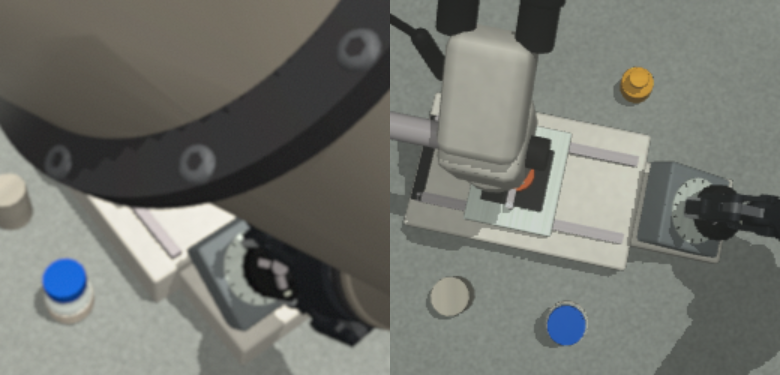

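The left half shows the arm blocking the side view. The right half shows the stage's -y corner at about (570,125), some 35 mm farther along, which matches 3.0 rad with no slip. About 0.86 rad remains.

>>> {"name": "step_arm", "arguments": {
  "rows": [
    [0,0,0,0.003,0.016,-0.022],
    [0,0,0,0.006,0.031,-0.045],
    [0,0,0,0.009,0.046,-0.067],
    [0,0,0,0.011,0.062,-0.09],
    [0,0,0,0.014,0.077,-0.112]
  ]
}}

```text
clock: 6.75
tcp_pos: [0.4933, -0.1304, 0.1104]
orientation: [-2.435, 0.685, 0.075]
contact_force: [-5.1, -1.9, 11.5]
grip_width: 0.0546
gripper_force: 62.3
```

>>> {"name": "step_arm", "arguments": {
  "rows": [
    [0,0,0,0.003,0.016,-0.022],
    [0,0,0,0.006,0.031,-0.045],
    [0,0,0,0.009,0.046,-0.067],
    [0,0,0,0.014,0.077,-0.112],
    [0,0,0,0.014,0.077,-0.112]
  ]
}}

```text
clock: 7.17
tcp_pos: [0.4934, -0.1303, 0.1104]
orientation: [-2.246, 1.198, 0.244]
contact_force: [-4.2, -1.3, 12.3]
grip_width: 0.0545
gripper_force: 62.5
```

>>> {"name": "step_arm", "arguments": {
  "rows": [
    [0,0,0,0,0,0],
    [0,0,0,0,0,0],
    [0,0,0,0,0,0],
    [0,0,0,0,0,0],
    [0,0,0,0,0,0]
  ],
  "jaw": 0
}}

```text
clock: 7.58
tcp_pos: [0.4935, -0.1302, 0.1085]
orientation: [-2.25, 1.194, 0.242]
contact_force: [0.7, 0.2, 1.4]
grip_width: 0.0852
gripper_force: 0.0
```

>>> {"name": "step_arm", "arguments": {
  "rows": [
    [-0.003,-0.019,0.027,0,0,0],
    [-0.007,-0.038,0.055,0,0,0],
    [-0.014,-0.075,0.11,0,0,0],
    [-0.021,-0.113,0.164,0,0,0],
    [-0.021,-0.113,0.164,0,0,0]
  ]
}}

```text
clock: 8.0
tcp_pos: [0.4823, -0.2047, 0.2121]
orientation: [-2.251, 1.2, 0.227]
contact_force: [1.1, -1.0, 0.2]
grip_width: 0.0856
gripper_force: 0.0
```

>>> {"name": "step_arm", "arguments": {
  "rows": [
    [0,-0.06,0.03,0,0,0],
    [0,-0.12,0.05,0,0,0],
    [-0.05,-0.18,0.05,0,0,0],
    [-0.1,-0.24,0.05,0,0,0],
    [-0.15,-0.3,0.05,0,0,0]
  ]
}}

```text
clock: 8.42
tcp_pos: [0.3998, -0.3671, 0.2368]
orientation: [-2.251, 1.192, 0.242]
contact_force: [-0.2, -0.9, 0.4]
grip_width: 0.0854
gripper_force: 0.0
```

>>> {"name": "step_arm", "arguments": {
  "rows": [
    [-0.05,-0.06,0,0,0,0],
    [-0.1,-0.12,0,0,0,0],
    [-0.15,-0.18,0,0,0,0],
    [-0.2,-0.24,0,0,0,0],
    [-0.2,-0.3,0,0,0,0]
  ]
}}

```text
clock: 8.83
tcp_pos: [0.2793, -0.5355, 0.237]
orientation: [-2.247, 1.199, 0.244]
contact_force: [0.1, -1.4, 0.3]
grip_width: 0.0849
gripper_force: 0.0
```

```bash
python3 -c "
from h import *
go(.12)
a,b=[eyes.grab_frame(n)[:,:,::-1] for n in('side','top')]
cv2.imwrite('pics/e_side.png',a);cv2.imwrite('pics/e_top.png',b)
cv2.imwrite('pics/e.png',np.hstack([cv2.resize(x[180:300,y:y+100],None,fx=4,fy=4,interpolation=cv2.INTER_CUBIC) for x,y in((a,250),(b,250))]))
print(proj('side',T(p,(0,p[4],.15))),proj('side',T(p,(0,p[4],.092))))"
```

```text
row [ 0.3343  0.5553 -0.0395] [-0.0005  0.0003  0.0002] j [ 0.93  0.69  0.37  1.41 -0.49  1.66 -1.16] t 8.8333
[288.1092619  208.01142178] [290.38275596 232.06276029]
```

View pics/e.png

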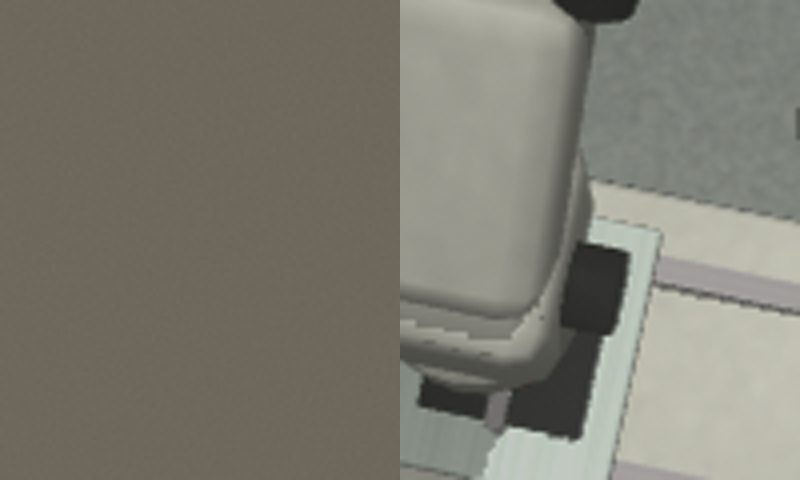

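The left half shows the arm still in front of the side camera; the right half shows the stage's -y edge at about (660,230). I'll go back to the start pose to clear the view.

```bash
python3 -c "
from h import *
o=r.get_obs(); t=R.from_rotvec([-3.0756,-.6329,0])*R.from_rotvec(o['orientation']).inv()
print((np.array([.266,-.62,.245])-o['tcp_pos'])/.6,t.as_rotvec()/np.pi)"
```

```text
[-0.02154867 -0.1339421   0.01656667] [-0.18255561 -0.10262872  0.42780672]
```

>>> {"name": "step_arm", "arguments": {
  "rows": [
    [-0.02,-0.134,0.017,-0.061,-0.034,0.143],
    [-0.02,-0.134,0.017,-0.061,-0.034,0.143],
    [-0.02,-0.134,0.017,-0.061,-0.034,0.143],
    [-0.02,-0.134,0.017,-0.061,-0.034,0.143],
    [-0.02,-0.134,0.017,-0.061,-0.034,0.143]
  ]
}}

```text
clock: 9.35
tcp_pos: [0.2742, -0.614, 0.2475]
orientation: [-2.65, 0.658, 0.177]
contact_force: [0.5, 0.3, 0.3]
grip_width: 0.0854
gripper_force: 0.0
```

>>> {"name": "step_arm", "arguments": {
  "rows": [
    [0,0,0,-0.061,-0.034,0.143],
    [0,0,0,-0.061,-0.034,0.143],
    [0,0,0,-0.061,-0.034,0.143],
    [0,0,0,-0.061,-0.034,0.143],
    [0,0,0,-0.061,-0.034,0.143]
  ]
}}

```text
clock: 9.77
tcp_pos: [0.273, -0.6129, 0.248]
orientation: [-2.931, 0.045, 0.1]
contact_force: [0.3, -0.5, 0.1]
grip_width: 0.0851
gripper_force: 0.0
```

>>> {"name": "step_arm", "arguments": {
  "rows": [
    [0,0,0,-0.061,-0.034,0.143],
    [0,0,0,-0.061,-0.034,0.143],
    [0,0,0,-0.061,-0.034,0.143],
    [0,0,0,-0.061,-0.034,0.143],
    [0,0,0,-0.061,-0.034,0.143]
  ]
}}

```text
clock: 10.18
tcp_pos: [0.2707, -0.6134, 0.2472]
orientation: [-3.073, -0.646, 0.007]
contact_force: [-0.4, -0.4, 0.0]
grip_width: 0.0854
gripper_force: 0.0
```

```bash
python3 -c "
from h import *
print(r.get_obs()['joints'].round(2))
a=eyes.grab_frame('side')[:,:,::-1]; cv2.imwrite('pics/f_side.png',a)
cv2.imwrite('pics/f.png',cv2.resize(a[170:290,220:370],None,fx=5,fy=5,interpolation=cv2.INTER_CUBIC))"
```

```text
[ 0.96  0.47  0.14  1.57 -0.07  1.11 -0.04]
```

View pics/f.png

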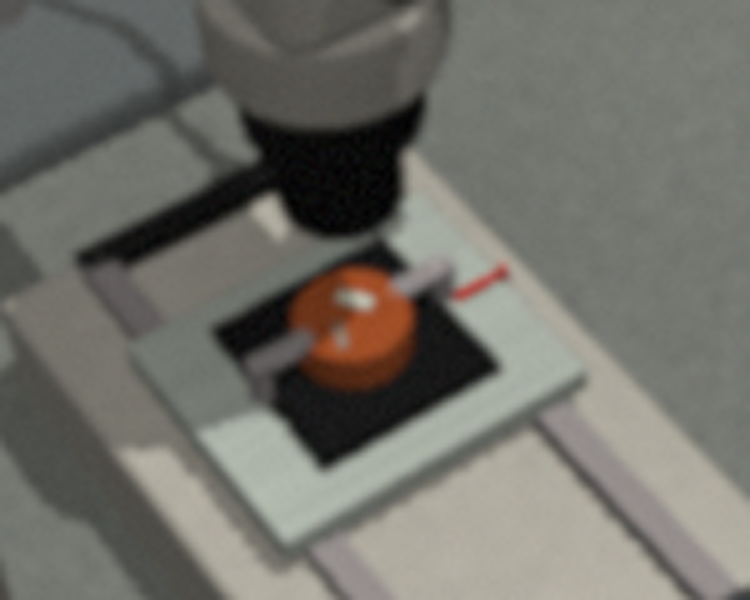

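The sample top is at crop (352,314), which is px (290.4,232.8) against a target of (290.4,232.1). The lens's lower rim is lowest at crop (340,237). I'll overlay the model circles to check the lens estimate.

```bash
python3 - <<'E'
from h import *
a=cv2.imread('pics/f_side.png'); sm=cv2.resize(a[170:290,220:370],None,fx=5,fy=5,interpolation=cv2.INTER_CUBIC)
sm=cv2.convertScaleAbs(sm,alpha=1.6,beta=25)
def circ(s,z,col,x=0):
    P=np.array([proj('side',T(p,(x+.02*np.cos(t),s+.02*np.sin(t),z))) for t in np.linspace(0,6.283,60)])
    cv2.polylines(sm,[np.round(((P-[220,170])*5+2)).astype(int)],True,col,1)
circ(p[4],.150,(0,255,0)); circ(p[4],.092,(255,255,0)); circ(p[4],.076,(255,255,0))
circ(p[4]+.006,.150,(255,0,255))
cv2.imwrite('pics/ov.png',sm)
E
```

```text
(no output)
```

View pics/ov.png

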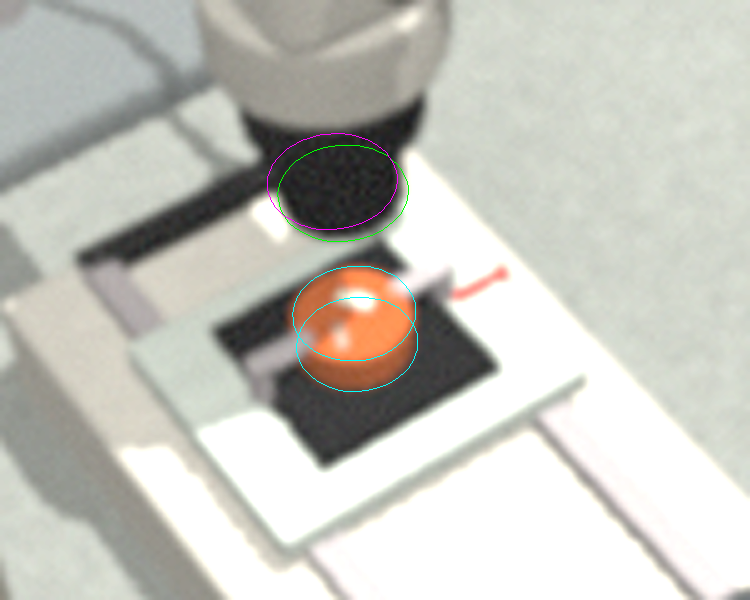

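The overlay puts the sample's circle and the lens's rim about 0.5 px from their model circles, so the sample is centred to within about 2 mm. The arm is clear, so I'll hand in.

```bash
python3 -c "
from bench import r
print(r.hand_in())"
```

```text
the job is handed in; nothing more can be done
None
```

I turned the handwheel about 3.86 rad clockwise in one grip and let go. By the camera overlay the sample sits within about 2 mm of the point straight below the lens. The arm is clear and the job is handed in, but the interface did not report the verdict.

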